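# Lock the shaker tray with its ball-lock pin

## Task

Push the shaker's tube tray gently in until it meets its stop. Then take the ball-lock pin out of its holder, set it in the clevis beside the tray, and press its button to send it through both ears and the tray's tongue until its head has pushed the stiff bushing in and stops on the clevis; let go so that the button springs back out and the balls lock. Never push harder than about 30 N on the tray or the button, and do not disturb the tip box, beaker or tube rack.

Things in the scene. Friction and masses are not known exactly. Their poses are not given: they have to be found in the camera images.
- dock: White bench shaker, housing 180 (x) x 130 (y) x 48 mm, fixed to the bench; origin at the centre of its underside on the bench, z up. Its +x axis is the direction in which the tray is pushed home. On its +y side a 14 mm post (at x = 0, y = 155 mm, top at z = 100 mm) carries a steel clevis (see bore). Fingers should not lean on the shaker or tray with more than 30 N.
- bore (a point): Clevis bore's vertical axis at bench height (dock x = 0, y = 105 mm; axes as dock). Clevis, 44 x 44 mm, bore 17 mm: 22 mm upper ear, 20 mm slot, 10 mm lower ear. Its height is not measured and must be felt: top face 82 to 88 mm above this point. In its top a round guide bushing (28 mm, hole 17.6 mm) stands a further 3 to 9 mm proud; about 10 N slides it in, flush. Free air below.
- tray (a joint): How far the tray is pulled out towards the dock's -x, in m: 0 = home on a hard stop (tongue's hole in line with the bore), range 0 to 0.06. About 2.5 N of friction; stays where it is left. Aluminium plate, top face 59 mm above the bench, with a rack of tubes (caps up to 106 mm) and a tongue, 8 mm thick with an 18 mm hole, that reaches through the clevis slot.
- push_plate (a point): Centre of the near (-x) face of the upright aluminium plate on the tray's near end: 90 mm wide (dock y), 6 mm thick, from 59 to 114 mm above the bench; this point is 90 mm above the bench and 75 mm nearer (-x) than the tray's centre. Push here towards the dock's +x.
- pin: Steel ball-lock pin, about 0.2 kg, hanging upright in its holder. Origin at the centre of the head's underside (the shoulder that seats), z up along the pin. Head: ribbed dark cylinder, 38 mm diameter, z = 0 to 30 mm, to be gripped. Shank: 16 mm diameter down to z = -67.5 mm, then a nose tapering to 8 mm diameter at z = -74 mm.
- button: Aluminium push button on the pin's head, 16 mm diameter; origin at its base centre, 30 mm above the pin's origin when out; its top 8 mm above its origin. Travel 5 mm, spring 2 N rising to 6 N, then it pushes on the pin itself. Keep pressing, past the bushing's 10 N, until the head stops hard on the clevis (a steep rise in force); never over 30 N. If it binds part-way, let up and press again.
- holder: Grey plastic block fixed to the bench, 70 x 70 x 88 mm, with a wide (29 mm) upright bore 80 mm deep in which the pin hangs by its head; origin at the centre of its underside. It stands to the left or the right of the shaker; the tip box is on the other side.
- tip_box: Bystander: closed white and clear box of pipette tips, 87 x 122 x 67 mm, origin at the centre of its underside.
- beaker: Bystander: empty glass beaker, 70 mm across, 85 mm high, origin at the centre of its underside.
- spare_rack: Bystander: grey rack of capped tubes, 60 x 130 mm, 86 mm high, origin at the centre of its underside.
- balls (a point): Middle of the four locking balls, 56.5 mm below the pin's origin. Button out: the balls (5 mm high) stick out 3 mm and cannot be forced in, so the pin set in the clevis stands by itself, balls on the bushing, its origin 59 mm above the bushing's top. Button fully in: they draw in. Only with the bushing pushed in and the head down on the clevis are they clear (2 mm) below the lower ear.

How it is judged (in metres and radians):
On the way, in this order (a step that is already met when the one before it is completed fails the run):
1. the tray is pushed home on its stop (value of joint tray below 0.003 m), for 0.2 s.
2. the pin stands upright in the clevis bore and its button is pressed in (horizontal distance between pin and bore below 0.008 m and z of pin in the frame of bore below 0.16 m and z of button in the frame of pin below 0.027 m), for 0.02 s.
At the end, for the whole second after the job is handed in: Tray within 3 mm of its stop; pin at rest, upright within 0.1 rad, within 3 mm of the bore axis, balls below the lower ear (pin origin less than 93 mm above the bench); button sprung out to within 2 mm, so the balls are locked (value of joint tray below 0.003 m and horizontal distance between pin and bore below 0.003 m and z of pin in the frame of bore below 0.093 m and angle between pin's own z axis and vertical below 0.1 rad and z of button in the frame of pin above 0.028 m and linear speed of pin below 0.01 m/s); the robot touches nothing.
It fails at once if the tray (or the shaker) is pushed with more than 30 N (contact force between any of the fingers, the arm and dock above 30 N).
It fails at once if the button is pushed with more than 30 N (contact force between any of the fingers, the arm and button above 30 N).
It fails at once if a bystander is moved by more than 20 mm (distance of any of tip_box, beaker, spare_rack from where it was at the start of the episode above 0.02 m).
It also fails if it takes over 67 s, if anything falls off the work surface, if the arm or the gripper's body presses on something with over 40 N, if the wrist force passes 120 N, or if a joint passes its speed limit or range.

## Robot

A 6-joint arm with a two-finger parallel gripper is mounted at the origin on the work surface. World frame = base frame: x ahead of the robot, y to its left, z up, the work surface at z = 0. Lengths are in mm, angles in rad, forces in N, time in s.
With the tool pointing down it reaches from about 350 to 775 mm from the base axis. Payload 7.3 kg.
Tool frame: the origin (TCP) lies at the very end of the fingers, on their centre line; the grasp point (between the pads) lies 19 mm behind it (pinch_z is the distance from the TCP to the grasp point, in mm); z points along the fingers, y is the direction in which the jaws open and shut (so a half turn about z gives the same grasp; the last joint's range is limited). The gripper opens to 92 mm and grips with 3 to 60 N. Pads are 19 mm wide; open, the fingers measure 130 mm over their backs; the gripper's body (75 mm by 190 mm) begins 47 mm behind the grasp point.
Start: joints at [-1.444, 0.342, 1.524, -0, 1.275, -0.146], TCP at [141.472, -505.599, 226.741] pointing down, gripper open.
Joint ranges: [-2.53, 2.53], [-0.77, 2.02], [0.04, 2.7], [-1, 4.14], [0.28, 2.66], [-3.11, 3.11]. Speed limits (rad/s): [2.57, 2.57, 3.14, 3.14, 3.14, 3.14].

## Interface

Orientations are given as [roll, pitch, yaw] about the fixed x, y, z axes, in that order (R = Rz(yaw) Ry(pitch) Rx(roll)).
In Python, from plant import * gives the robot as it stands.
- The arm moves only by the tool step_arm, never from a script. Its argument "moves" is one flat list of numbers, 7 for each row, row after row: the shift along the tool's x, y, z scaled (see below), then the turn, a rotation vector about the tool's x, y, z scaled (see below), then the closure, from -1 (fully open) to 1 (shut). A call has 1 to 8 rows; each row shifts and turns the pose as measured when the row begins, along the tool's axes as they then stand; what a row does not reach is not made up. The controller multiplies each number of a shift by 2 cm and each number of a turn by 4 degrees. A row lasts 1/12 s, in which the tool goes at most 41.7 mm and 7.16 degrees, less where a joint would pass 70% of its speed; a pose out of reach is approached as far as the arm can. A call with a number of a shift or a turn outside -1 to 1 is refused whole. A call with a gripper value outside its range is refused whole. The fingers move at their own pace and stop on an object; the grip force is fixed at half the most. Time passes only in rows, so rows that do not move let the fingers close. It gives the time, the measured TCP pose, the force and the opening at its end, in the units of the state.
- get_obs(): the state, without advancing time (a new reading comes with each control period).
- capture(name): name is "scene" or "top" or "wrist"; returns the picture (400x640x3 uint8, red, green, blue); there is no depth.
- get_calibration(name): a dict with "mtx" (3x3 intrinsics, pixels), "eye" and "orientation" of the camera in the world; the wrist camera has in their place "mount" (4x4, takes a point from camera to tool coordinates, whose origin is the TCP and whose axes are the flange's). Camera axes: x right, y down, z forward; pixel columns grow to the right and rows downward; lengths in mm; the calibration is good to about 2 mm. A picture is of the moment at which its call begins: read the wrist's pose just before it. get_calibration takes no time and is no camera call.
- close_job(): hands the job in, once; it reports no verdict.
The state is a dict: "time": time; "joint_positions": joint angles; "dq": joint speeds; "tau": joint torques, N m; "tool_pos": TCP position; "tcp_rot": TCP orientation; "contact_force": force on the tool from outside, world axes, zero at the start; "moment": the same for the moment, N m; "grip_width": finger opening in mm.
Only numpy, scipy, OpenCV 4.12 (cv2) and the standard library are available. Lean on these libraries where they do the work, as an engineer would, in place of code of your own. Each camera call takes 0.05 s, during which the arm holds its last target.

## Working session

There is one attempt and no reset: what is moved stays moved. The work goes in short steps, Python scripts to look and compute and a tool call to move; the robot and the scene stay as the last step left them, time stands still between calls to the robot, and variables do not carry over. Pictures are saved under pics/ and viewed, and the job is handed in when it is done.

Besides the shell and the picture viewer there is one more tool, called as name(argument=value, ...) on one line, values as JSON. step_arm: Moves the arm, as the interface text tells. Shifts and turns lie within -1 to 1; 1 stands for 2 cm of shift or 4 degrees of turn. Its arguments: {"type":"object","properties":{"moves":{"type":"array"}},"required":["moves"]}

```bash
ls; mkdir -p pics; python3 - <<'E'
from plant import *
import cv2, json
o=get_obs(); print(o)
for n in("scene","top","wrist"):
    print(n,get_calibration(n))
    im=capture(n); cv2.imwrite(f"pics/{n}0.png",im[:,:,::-1])
E
```

```text
pics
{'time': 0.0, 'joint_positions': array([-1.44397546e+00,  3.42720318e-01,  1.52504781e+00, -2.86395136e-05,
        1.27536790e+00, -1.46013378e-01]), 'dq': array([-4.56694199e-04, -1.53523996e-04,  1.56611927e-04, -5.61468366e-04,
        4.84484650e-05,  1.41329275e-03]), 'tau': array([ 6.70641803e-04, -4.31235909e+01, -2.44215131e+01,  7.18018273e-02,
        5.59145375e-02, -1.13878298e-04]), 'tool_pos': array([ 141.4208234 , -505.16438011,  226.03545487]), 'tcp_rot': array([-3.14006171e+00, -1.97459811e-04,  2.72842452e-01]), 'contact_force': array([-0.51015884,  0.16159795,  0.03652425]), 'moment': array([0.00522546, 0.0404509 , 0.01493565]), 'grip_width': 91.81680213259003}
scene {'mtx': array([[396.0722207 ,   0.        , 317.44774391],
       [  0.        , 396.0722207 , 197.61237873],
       [  0.        ,   0.        ,   1.        ]]), 'eye': array([1109.45014705,  467.47838285,  937.32933195]), 'orientation': array([-2.47756187e+00, -1.46694297e-03,  2.27451524e+00])}
top {'mtx': array([[433.60849894,   0.        , 314.46316432],
       [  0.        , 433.60849894, 200.1035255 ],
       [  0.        ,   0.        ,   1.        ]]), 'eye': array([ 386.17931286,   33.4098717 , 1089.11183767]), 'orientation': array([-2.92506257, -0.00573002, -1.6242455 ])}
wrist {'mtx': array([[337.70061198,   0.        , 321.9569788 ],
       [  0.        , 337.70061198, 200.8203765 ],
       [  0.        ,   0.        ,   1.        ]]), 'mount': array([[ 5.25438977e-04, -9.60760222e-01, -2.77379740e-01,
         7.55640201e+01],
       [ 9.99999511e-01,  2.72322723e-04,  9.51049563e-04,
         4.62341121e-02],
       [-8.38193783e-04, -2.77380104e-01,  9.60759895e-01,
        -1.58533213e+02],
       [ 0.00000000e+00,  0.00000000e+00,  0.00000000e+00,
         1.00000000e+00]])}
```

View pics/scene0.png

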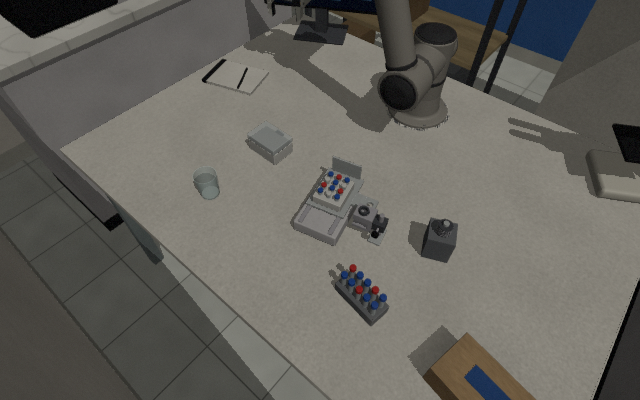

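View pics/top0.png

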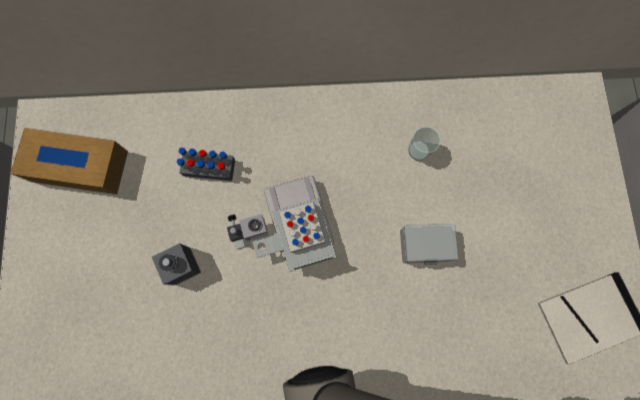

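View pics/wrist0.png

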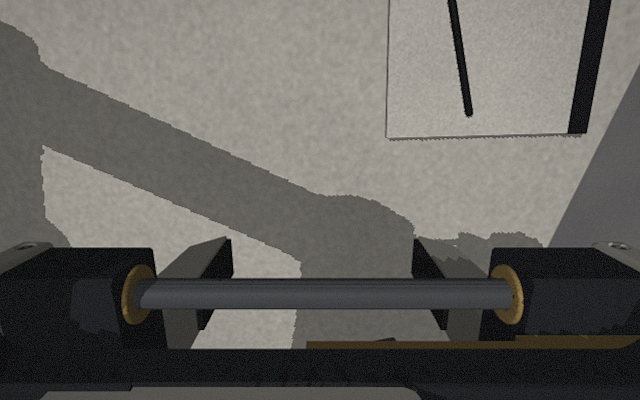

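```bash
python3 - <<'E'
import cv2
a=cv2.imread("pics/top0.png")[140:300,140:350]; cv2.imwrite("pics/topz.png",cv2.resize(a,None,fx=3.8,fy=3.7,interpolation=cv2.INTER_CUBIC))
a=cv2.imread("pics/scene0.png")[140:300,280:480]; cv2.imwrite("pics/scenez.png",cv2.resize(a,None,fx=4,fy=3.7,interpolation=cv2.INTER_CUBIC))
E
```

```text
(no output)
```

View pics/topz.png

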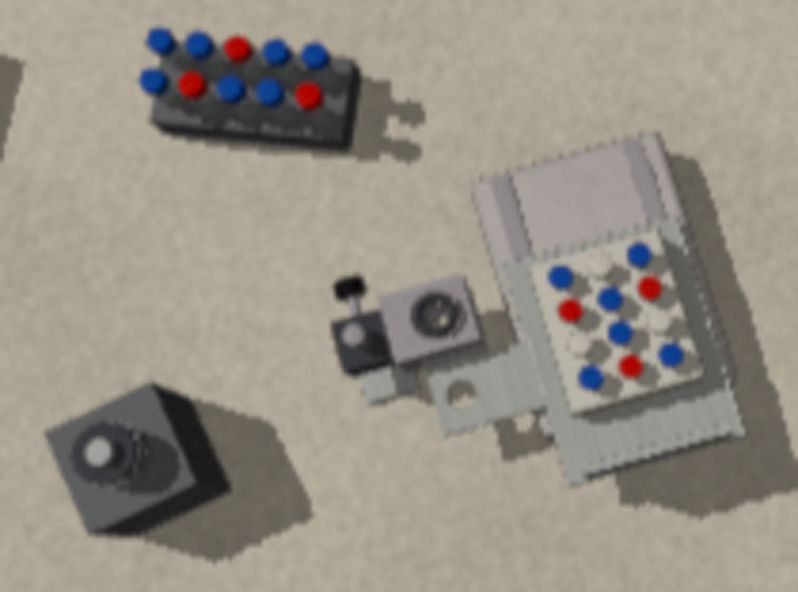

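View pics/scenez.png

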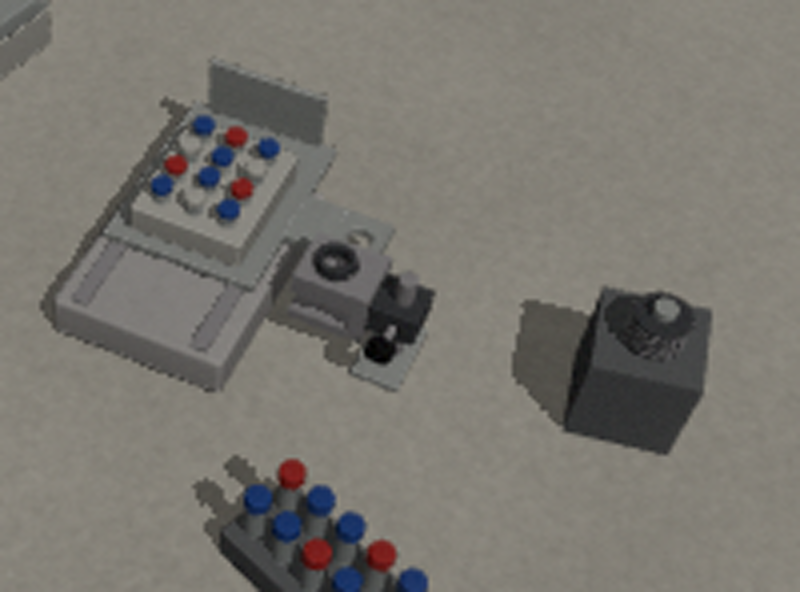

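```bash
cat > h.py <<'E'
import numpy as np, cv2
from scipy.spatial.transform import Rotation as R
def rot(r): return R.from_euler('xyz',r).as_matrix()
def cam(cal,obs=None):
    if 'mount' in cal:
        M=np.array(cal['mount']); T=np.eye(4); T[:3,:3]=rot(obs['tcp_rot']); T[:3,3]=obs['tool_pos']
        W=T@M; return cal['mtx'],W[:3,:3],W[:3,3]
    return cal['mtx'],rot(cal['orientation']),np.array(cal['eye'])
def ray(c,px):
    K,Rm,e=c; d=Rm@np.linalg.inv(K)@np.array([px[0],px[1],1.]); return e,d/np.linalg.norm(d)
def plane(c,px,z):
    e,d=ray(c,px); return e+d*(z-e[2])/d[2]
def proj(c,P):
    K,Rm,e=c; p=K@(Rm.T@(np.array(P,float)-e)); return p[:2]/p[2]
def tri(rs):
    A=np.zeros((3,3));b=np.zeros(3)
    for e,d in rs:
        Q=np.eye(3)-np.outer(d,d);A+=Q;b+=Q@e
    x=np.linalg.solve(A,b); return x,[np.linalg.norm((np.eye(3)-np.outer(d,d))@(x-e)) for e,d in rs]
E
cat > m1.py <<'E'
from plant import *
from h import *
t=cam(get_calibration("top")); s=cam(get_calibration("scene"))
T=lambda x,y:(140+x/3.8,140+y/3.7)
S=lambda x,y:(280+x/4,140+y/3.7)
print("housing far corners z48",plane(t,T(476,183),48),plane(t,T(655,135),48))
print("same scene near-left/right", plane(s,S(58,305),48),plane(s,S(218,367),48))
print("bushing top z91", plane(t,T(437,314),91),plane(s,S(336,260),91), tri([ray(t,T(437,314)),ray(s,S(336,260))]))
print("button top",tri([ray(t,T(98,452)),ray(s,S(667,307))]))
print("holder corners z88",[plane(t,T(*p),88)[:2] for p in((46,433),(153,384),(197,487),(90,535))])
print("tongue hole z59?",plane(t,T(462,392),59),tri([ray(t,T(462,392)),ray(s,S(361,238))]))
print("plate corners top z114",plane(t,T(575,480),114),plane(t,T(742,432),114),plane(s,S(210,62),114),plane(s,S(326,97),114))
E
python3 m1.py
```

```text
housing far corners z48 [647.78271832 135.14872089  48.        ] [674.91549729  17.20800457  48.        ]
same scene near-left/right [683.67781826  26.05601635  48.        ] [654.91801637 142.37559583  48.        ]
bushing top z91 [553.45778623 157.23606403  91.        ] [556.24843536 161.28483813  91.        ] (array([553.72237477, 158.70833663,  86.3099144 ]), [np.float64(1.0316204974037788), np.float64(1.031620497403555)])
button top (array([475.06204928, 352.42230455, 122.15978615]), [np.float64(0.40326278384359504), np.float64(0.4032627838435649)])
holder corners z88 [array([491.76123648, 394.80662143]), array([518.84021891, 330.84095527]), array([453.80722041, 303.734796  ]), array([428.13373725, 367.0423912 ])]
tongue hole z59? [507.35422306 146.82759129  59.        ] (array([506.78509978, 148.54678589,  56.65269169]), [np.float64(1.686580502133689), np.float64(1.686580502133778)])
plate corners top z114 [444.48459164  76.23545899 114.        ] [467.96346666 -23.19787529 114.        ] [475.8151199  -11.98942187 114.        ] [451.50491843  73.32136963 114.        ]
```

step_arm(moves=[0.95,-0.4,0,0,0,0,1,0.95,-0.4,0,0,0,0,1,0.95,-0.4,0,0,0,0,1,0.95,-0.4,0,0,0,0,1,0.95,-0.4,0,0,0,0,1,0.95,-0.4,0,0,0,0,1,0.95,-0.4,0,0,0,0,1,0.95,-0.4,0,0,0,0,1])

```text
time: 0.82
tool_pos: [272.1, -400.0, 223.5]
tcp_rot: [-3.136, 0.001, 0.265]
contact_force: [-0.1, -0.7, 0.5]
grip_width: 43.2
```

step_arm(moves=[0.95,-0.5,0,0,0,0,1,0.95,-0.5,0,0,0,0,1,0.95,-0.5,0,0,0,0,1,0.95,-0.7,0,0,0,0,1,0.95,-0.8,0,0,0,0,1,0.8,-0.9,0,0,0,0,1,0.6,-1,0,0,0,0,1,0.4,-1,0,0,0,0,1])

```text
time: 1.48
tool_pos: [373.1, -244.5, 222.1]
tcp_rot: [-3.133, 0.002, 0.265]
contact_force: [0.2, -0.8, -0.2]
grip_width: 0.4
```

step_arm(moves=[0.3,-1,0,0,0,0,1,0.3,-1,0,0,0,0,1,0.3,-1,0,0,0,0,1,0.3,-1,0,0,0,0,1,0.3,-1,0,0,0,0,1,0.3,-1,0,0,0,0,1,0.2,-1,0,0,0,0,1,0.2,-1,0,0,0,0,1])

```text
time: 2.15
tool_pos: [372.4, -69.1, 222.1]
tcp_rot: [-3.13, 0.004, 0.266]
contact_force: [0.4, -0.1, -0.2]
grip_width: 0.7
```

step_arm(moves=[0.7,-0.75,0,-0.15,0.05,0.1,1,0.7,-0.75,0,-0.1,0.05,0.1,1,0.7,-0.75,0,0,0,0.1,1,0.7,-0.75,0,0,0,0.1,1,0.5,-0.5,0,0,0,0.1,1,0,0,0,0,0,0,1])

```text
time: 2.65
tool_pos: [418.3, 23.0, 221.8]
tcp_rot: [3.137, -0.003, 0.232]
contact_force: [0.5, 0.1, 0.7]
grip_width: 0.3
```

```bash
cat > look.py <<'E'
import sys
from plant import *
from h import *
import pickle
o=get_obs(); im=capture("wrist"); n=sys.argv[1]
cv2.imwrite(f"pics/{n}.png",im[:,:,::-1]); pickle.dump(o,open(f"pics/{n}.pkl","wb"))
print({k:np.round(o[k],3) for k in("time","tool_pos","tcp_rot","contact_force","joint_positions","grip_width")})
E
python3 look.py w1
```

```text
{'time': np.float64(2.65), 'tool_pos': array([418.276,  23.   , 221.791]), 'tcp_rot': array([ 3.137e+00, -3.000e-03,  2.320e-01]), 'contact_force': array([0.544, 0.107, 0.653]), 'joint_positions': array([-0.126,  0.149,  1.8  , -0.004,  1.188,  1.215]), 'grip_width': np.float64(0.324)}
```

View pics/w1.png

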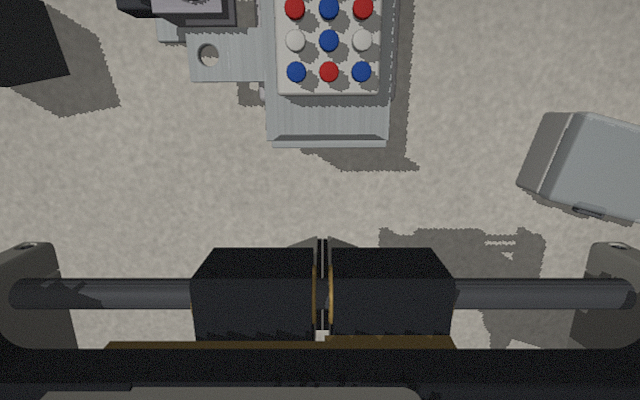

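```bash
python3 - <<'E'
from plant import *
from h import *
import pickle
o=pickle.load(open("pics/w1.pkl","rb")); c=cam(get_calibration("wrist"),o)
for p in((273,147),(386,147),(273,140),(386,140),(270,140),(388,137)): print(p,plane(c,p,114).round(1))
print("hole",plane(c,(208,56),59))
a=cv2.imread("pics/w1.png")[0:170,100:420]; cv2.imwrite("pics/w1z.png",cv2.resize(a,None,fx=2.5,fy=2.5,interpolation=cv2.INTER_CUBIC))
E
```

```text
(273, 147) [451.4  69.5 114. ]
(386, 147) [471.8 -16.9 114. ]
(273, 140) [456.7  70.5 114. ]
(386, 140) [477.  -15.4 114. ]
(270, 140) [456.2  72.8 114. ]
(388, 137) [479.6 -16.2 114. ]
hole [508.3599328  146.29112831  59.        ]
```

View pics/w1z.png

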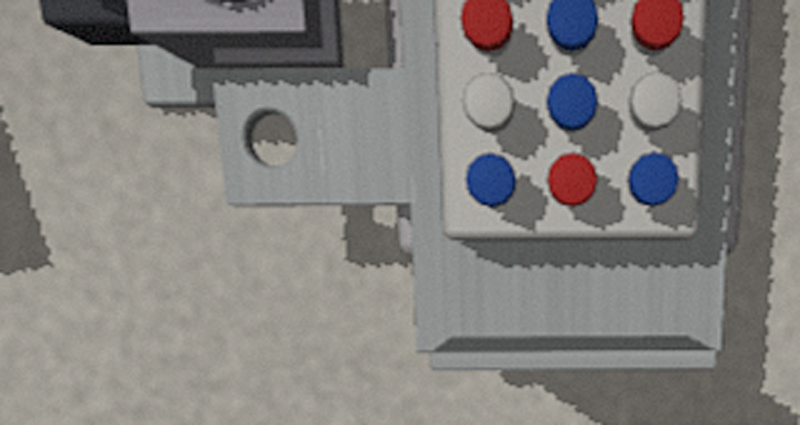

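step_arm(moves=[0,0.1,1,0,0,0,1,0,0.1,1,0,0,0,1,0,0.1,1,0,0,0,1,0,0,1,0,0,0,1,0,0,1,0,0,0,1,0,0,1,0,0,0,1,0,0,0.8,0,0,0,1,0,0,0,0,0,0,1])

```text
time: 3.37
tool_pos: [417.2, 9.4, 81.6]
tcp_rot: [3.133, -0.003, 0.233]
contact_force: [-0.4, -0.6, -0.4]
grip_width: 0.2
```

step_arm(moves=[0.5,-0.2,0,0,0,0,1,0.5,-0.1,0,0,0,0,1,0.3,0,0,0,0,0,1,0.2,0,0,0,0,0,1,0.1,0,0,0,0,0,1])

```text
time: 3.78
tool_pos: [450.8, 22.1, 84.6]
tcp_rot: [3.132, -0.006, 0.231]
contact_force: [-2.1, -1.6, -1.1]
grip_width: 0.4
```

step_arm(moves=[0.2,0,0,0,0,0,1,0.2,0,0,0,0,0,1,0.2,0,0,0,0,0,1,0.2,0,0,0,0,0,1,0.2,0,0,0,0,0,1])

```text
time: 4.2
tool_pos: [469.4, 26.7, 84.9]
tcp_rot: [3.132, 0.0, 0.233]
contact_force: [-2.4, -1.5, -0.5]
grip_width: 0.6
```

step_arm(moves=[0.2,0,0,0,0,0,1,0.2,0,0,0,0,0,1,0.2,0,0,0,0,0,1,0.15,0,0,0,0,0,1,0.1,0,0,0,0,0,1,0.05,0,0,0,0,0,1])

```text
time: 4.7
tool_pos: [489.4, 31.5, 84.9]
tcp_rot: [3.132, -0.0, 0.233]
contact_force: [-2.5, -1.6, 0.5]
grip_width: 0.2
```

step_arm(moves=[0.06,0,0,0,0,0,1,0.06,0,0,0,0,0,1,0.06,0,0,0,0,0,1])

```text
time: 4.95
tool_pos: [493.3, 32.5, 84.9]
tcp_rot: [3.132, -0.0, 0.233]
contact_force: [-2.3, -1.8, 0.1]
grip_width: 0.7
```

step_arm(moves=[0.06,0,0,0,0,0,1,0.06,0,0,0,0,0,1])

```text
time: 5.12
tool_pos: [495.7, 33.1, 84.9]
tcp_rot: [3.132, -0.0, 0.233]
contact_force: [-2.6, -2.4, 0.2]
grip_width: 0.4
```

step_arm(moves=[0.06,0,0,0,0,0,1])

```text
time: 5.2
tool_pos: [497.0, 33.4, 84.9]
tcp_rot: [3.132, -0.0, 0.233]
contact_force: [-2.1, -2.1, 0.0]
grip_width: 0.4
```

step_arm(moves=[0.06,0,0,0,0,0,1])

```text
time: 5.28
tool_pos: [498.0, 33.6, 84.9]
tcp_rot: [3.132, 0.001, 0.233]
contact_force: [-9.5, -4.6, 5.4]
grip_width: 0.5
```

step_arm(moves=[0.06,0,0,0,0,0,1])

```text
time: 5.37
tool_pos: [497.9, 33.6, 84.9]
tcp_rot: [3.132, 0.004, 0.233]
contact_force: [-10.1, -4.7, 8.0]
grip_width: 0.6
```

step_arm(moves=[0,0,0,0,0,0,1,0,0,0,0,0,0,1,-0.5,0,0,0,0,0,1,-1,0,0,0,0,0,1,-1,0,-0.5,0,0,0,0,0,0,-1,0,0,0,-1,0,0,-1,0,0,0,-1,0,0,-1,0,0,0,-1])

```text
time: 6.03
tool_pos: [449.4, 23.6, 154.7]
tcp_rot: [3.134, -0.0, 0.232]
contact_force: [0.2, 0.8, -0.3]
grip_width: 22.6
```

step_arm(moves=[0,0,-1,0,0,0,-1,0.9,-0.85,-0.6,0,0,0,-1,1,-0.85,0,0,0,0,-1,1,-0.85,0,0,0,0,-1,1,-0.85,0,0,0,0,-1,1,-0.85,0,0,0,0,-1,0.8,-0.75,0,0,0,0,-1,0,0,0,0,0,0,-1])

```text
time: 6.7
tool_pos: [550.6, 154.9, 199.2]
tcp_rot: [3.133, -0.033, 0.227]
contact_force: [-1.1, -1.0, 0.4]
grip_width: 75.8
```

```bash
python3 look.py w2
```

```text
{'time': np.float64(6.7), 'tool_pos': array([550.618, 154.947, 199.184]), 'tcp_rot': array([ 3.133, -0.033,  0.227]), 'contact_force': array([-1.067, -1.037,  0.446]), 'joint_positions': array([ 0.144,  0.432,  1.465, -0.006,  1.212,  1.489]), 'grip_width': np.float64(75.827)}
```

View pics/w2.png

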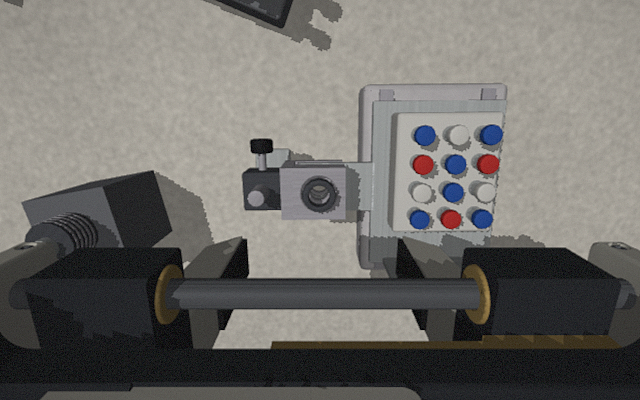

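```bash
python3 - <<'E'
from plant import *
from h import *
import pickle
a=cv2.imread("pics/w2.png")[130:240,230:390]; cv2.imwrite("pics/w2z.png",cv2.resize(a,None,fx=5,fy=5,interpolation=cv2.INTER_CUBIC))
E
python3 look.py w3
```

```text
{'time': np.float64(6.75), 'tool_pos': array([549.646, 153.671, 199.037]), 'tcp_rot': array([ 3.132, -0.031,  0.227]), 'contact_force': array([-0.346,  0.05 ,  0.341]), 'joint_positions': array([ 0.142,  0.43 ,  1.468, -0.007,  1.212,  1.488]), 'grip_width': np.float64(79.817)}
```

View pics/w2z.png

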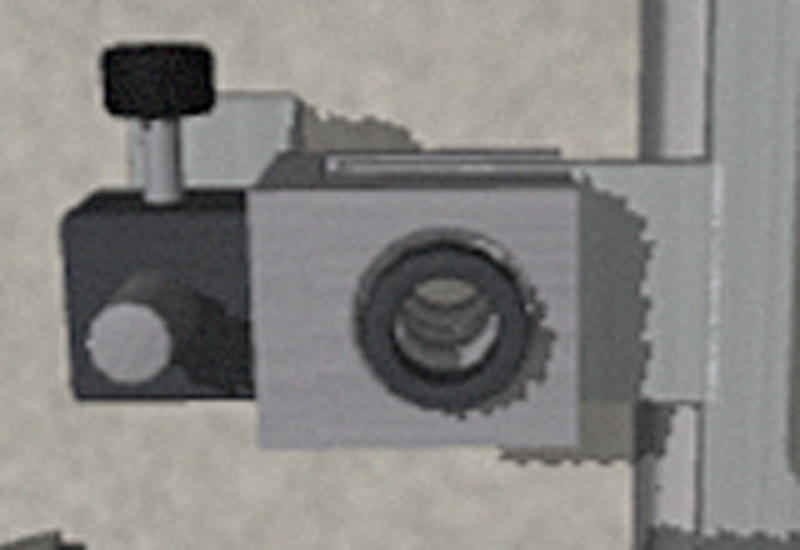

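```bash
cat > m2.py <<'E'
from plant import *
from h import *
import pickle
o=pickle.load(open("pics/w2.pkl","rb")); c=cam(get_calibration("wrist"),o)
t=cam(get_calibration("top")); s=cam(get_calibration("scene"))
T=lambda x,y:(140+x/3.8,140+y/3.7)
S=lambda x,y:(280+x/4,140+y/3.7)
p=(319.4,195.7)
for z in(85,91,97): print(z,plane(c,p,z).round(1),plane(t,T(437,314),z).round(1),plane(s,S(336,260),z).round(1))
print(tri([ray(c,p),ray(t,T(437,314)),ray(s,S(336,260))]))
# clevis top near edge/far edge
W=lambda x,y:(230+x/5-.4,130+y/5-.4)
for q in((248,188),(578,188),(258,445),(578,443)): print(plane(c,W(*q),85).round(1))
# post top z100 
print("post",plane(c,W(130,342),100).round(1))
# tray plate face
E
python3 m2.py
```

```text
85 [555.3 156.9  85. ] [554.5 158.   85. ] [552.3 159.1  85. ]
91 [556.7 157.3  91. ] [553.5 157.2  91. ] [556.2 161.3  91. ]
97 [558.1 157.6  97. ] [552.5 156.5  97. ] [560.2 163.5  97. ]
(array([554.32103648, 158.13824419,  86.00533006]), [np.float64(1.672615339003638), np.float64(0.28110975828617585), np.float64(1.866977788161826)])
[571.3 194.4  85. ]
[583.5 141.7  85. ]
[528.6 184.1  85. ]
[541.  131.1  85. ]
post [545.7 206.6 100. ]
```

View pics/w3.png

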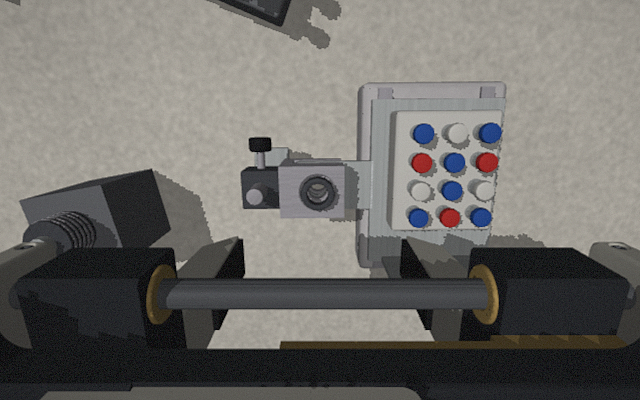

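step_arm(moves=[-0.1,-0.95,0,0.05,-0.15,0,-1,-0.1,-0.95,0,0.05,-0.15,0,-1,-0.1,-0.95,0,0,-0.15,0,-1,-0.1,-0.95,0,0,0,0,-1,-0.1,-0.95,0,0,0,0,-1,-0.1,-0.95,0,0,0,0,-1,-0.1,-0.95,0,0,0,0,-1,-0.1,-0.95,0,0,0,0,-1])

```text
time: 7.47
tool_pos: [497.4, 291.4, 198.9]
tcp_rot: [3.137, 0.002, 0.213]
contact_force: [0.2, 0.6, 0.2]
grip_width: 91.5
```

step_arm(moves=[-0.1,-0.95,0,0,0,0,-1,-0.1,-0.7,0,0,0,0,-1,-0.1,-0.5,0,0,0,0,-1,0,0,0,0,0,0,-1,0,0,0,0,0,0,-1])

```text
time: 7.88
tool_pos: [480.0, 332.3, 199.6]
tcp_rot: [3.138, 0.001, 0.212]
contact_force: [0.7, -0.1, 0.5]
grip_width: 92.1
```

```bash
python3 look.py w4
```

```text
{'time': np.float64(7.883), 'tool_pos': array([480.047, 332.296, 199.639]), 'tcp_rot': array([3.138e+00, 1.000e-03, 2.120e-01]), 'contact_force': array([ 0.716, -0.068,  0.529]), 'joint_positions': array([ 0.476,  0.472,  1.397, -0.003,  1.274,  1.835]), 'grip_width': np.float64(92.052)}
```

View pics/w4.png

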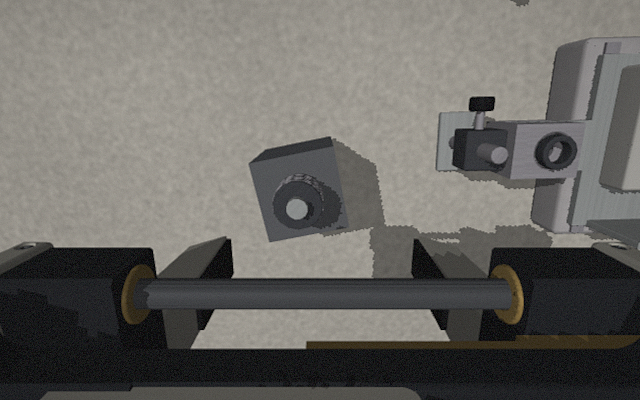

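```bash
python3 - <<'E'
from plant import *
from h import *
import pickle
a=cv2.imread("pics/w4.png")[120:260,230:400]; cv2.imwrite("pics/w4z.png",cv2.resize(a,None,fx=4.5,fy=4.2,interpolation=cv2.INTER_CUBIC))
a=cv2.imread("pics/w4.png")[90:200,430:600]; cv2.imwrite("pics/w4y.png",cv2.resize(a,None,fx=4.5,fy=4.5,interpolation=cv2.INTER_CUBIC))
o=pickle.load(open("pics/w4.pkl","rb")); c=cam(get_calibration("wrist"),o)
print("btn",plane(c,(297,209),126), "bush",[plane(c,(555.5,150.5),z).round(1) for z in(85,91,97)])
E
```

```text
btn [478.6961577  349.90229711 126.        ] bush [array([558. , 155.1,  85. ]), array([558. , 159.3,  91. ]), array([557.9, 163.6,  97. ])]
```

View pics/w4z.png

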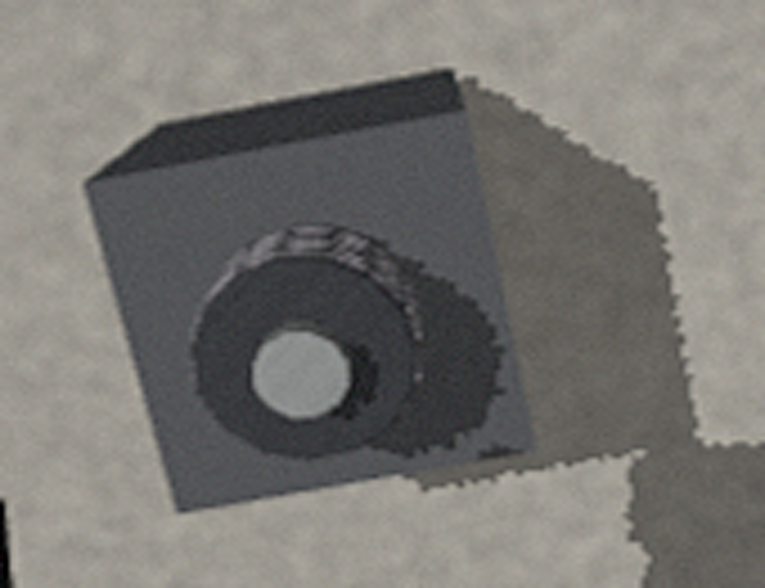

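View pics/w4y.png

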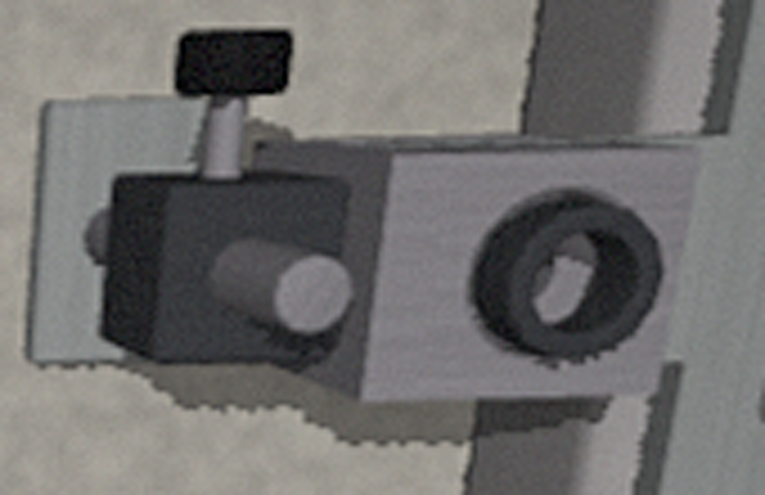

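step_arm(moves=[0.07,-0.6,0,0,0,0,-1,0,-0.3,0.4,0,0,0,-1,0,0,1,0,0,0,-1,0,0,1,0,0,0,-1,0,0,1,0,0,0,-1,0,0,1,0,0,0,-1,0,0,0.5,0,0,0,-1,0,0,0,0,0,0,-1])

```text
time: 8.6
tool_pos: [480.3, 350.1, 96.4]
tcp_rot: [3.139, -0.003, 0.206]
contact_force: [-1.2, -0.2, 0.0]
grip_width: 91.9
```

```bash
python3 look.py w5
```

```text
{'time': np.float64(8.6), 'tool_pos': array([480.31 , 350.062,  96.365]), 'tcp_rot': array([ 3.139e+00, -3.000e-03,  2.060e-01]), 'contact_force': array([-1.165, -0.21 ,  0.017]), 'joint_positions': array([ 0.503,  0.591,  1.498, -0.004,  1.049,  1.869]), 'grip_width': np.float64(91.919)}
```

View pics/w5.png

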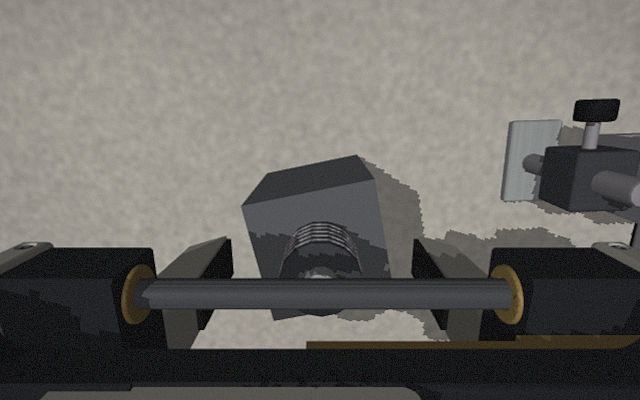

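step_arm(moves=[-0.12,0,0.2,0,0,0,-1,0,0,0,0,0,0,-1])

```text
time: 8.82
tool_pos: [478.9, 350.2, 94.1]
tcp_rot: [3.14, -0.006, 0.206]
contact_force: [-0.8, -0.2, 0.9]
grip_width: 91.5
```

step_arm(moves=[0,0,0,0,0,0,1,0,0,0,0,0,0,1,0,0,0,0,0,0,1,0,0,0,0,0,0,1,0,0,0,0,0,0,1,0,0,0,0,0,0,1,0,0,0,0,0,0,1,0,0,0,0,0,0,1])

```text
time: 9.48
tool_pos: [481.1, 351.4, 98.7]
tcp_rot: [-3.141, -0.014, 0.206]
contact_force: [0.3, 0.0, -0.0]
grip_width: 43.4
```

step_arm(moves=[-0.15,0,0.2,0,0,0,-0.1,0,0,0.2,0,-0.1,0,-0.1,0,0,0.03,0,0,0,-0.1])

```text
time: 9.73
tool_pos: [478.0, 350.8, 89.5]
tcp_rot: [-3.141, -0.007, 0.206]
contact_force: [-1.2, -0.0, -0.7]
grip_width: 50.3
```

step_arm(moves=[0,0,0,0,0,0,1,0,0,0,0,0,0,1,0,0,0,0,0,0,1])

```text
time: 9.98
tool_pos: [477.6, 350.5, 88.5]
tcp_rot: [-3.141, -0.005, 0.206]
contact_force: [-0.6, -0.1, 1.4]
grip_width: 37.3
```

step_arm(moves=[0,0,0,0,0,0,1,0,0,-0.2,0,0,0,1,0,0,-0.8,0,0,0,1,0,0,-1,0,0,0,1,0,0,-1,0,0,0,1,0,0,-1,0,0,0,1,0,0,-1,0,0,0,1,0,0,-0.3,0,0,0,1])

```text
time: 10.65
tool_pos: [474.6, 349.0, 195.3]
tcp_rot: [3.139, 0.006, 0.206]
contact_force: [0.8, 0.1, -2.4]
grip_width: 37.3
```

```bash
python3 look.py w6; python3 - <<'E'
from plant import *
import cv2
for n in("scene","top"):
    cv2.imwrite(f"pics/{n}6.png",capture(n)[:,:,::-1])
E
```

```text
{'time': np.float64(10.65), 'tool_pos': array([474.635, 349.018, 195.31 ]), 'tcp_rot': array([3.139, 0.006, 0.206]), 'contact_force': array([ 0.813,  0.075, -2.412]), 'joint_positions': array([ 5.040e-01,  4.880e-01,  1.383e+00, -1.000e-03,  1.277e+00,
        1.870e+00]), 'grip_width': np.float64(37.289)}
```

View pics/w6.png

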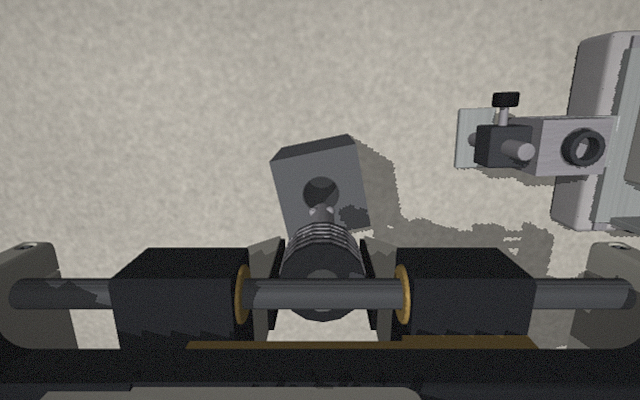

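View pics/scene6.png

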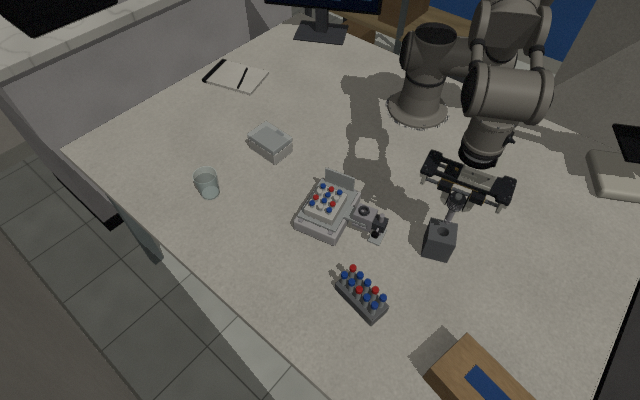

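```bash
python3 - <<'E'
from plant import *
from h import *
import pickle
a=cv2.imread("pics/w6.png")[160:330,250:400]; cv2.imwrite("pics/w6z.png",cv2.resize(a,None,fx=4,fy=3.5,interpolation=cv2.INTER_CUBIC))
o=pickle.load(open("pics/w6.pkl","rb")); c=cam(get_calibration("wrist"),o)
Rt=rot(o['tcp_rot']); 
for dx in(-4,0,4):
  for z,l in((74,'nose'),(67.5,'sh'),(-30,'headtop'),(-38,'btn')):
    P=o['tool_pos']+Rt@np.array([dx,0,z]); print(dx,l,proj(c,P).round(1))
E
```

```text
-4 nose [321.6 217.3]
-4 sh [321.6 220.2]
-4 headtop [321.6 295.5]
-4 btn [321.6 306.2]
0 nose [321.6 212. ]
0 sh [321.6 214.9]
0 headtop [321.6 287.2]
0 btn [321.6 297.5]
4 nose [321.6 206.7]
4 sh [321.6 209.5]
4 headtop [321.6 278.8]
4 btn [321.6 288.8]
```

View pics/w6z.png

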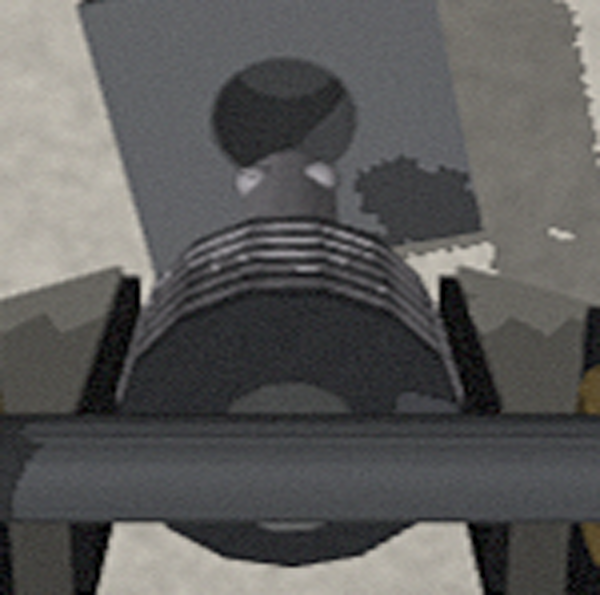

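```bash
python3 - <<'E'
from plant import *
from h import *
import pickle
a=cv2.imread("pics/w6.png")[100:200,520:640]; cv2.imwrite("pics/w6y.png",cv2.resize(a,None,fx=6,fy=6,interpolation=cv2.INTER_CUBIC))
o=pickle.load(open("pics/w4.pkl","rb")); c4=cam(get_calibration("wrist"),o)
o=pickle.load(open("pics/w2.pkl","rb")); c2=cam(get_calibration("wrist"),o)
print(tri([ray(c2,(319.4,195.7)),ray(c4,(560,151.2))]))
E
```

```text
(array([557.77479302, 157.58866799,  94.0238051 ]), [np.float64(0.39959359346813156), np.float64(0.39959359346832224)])
```

View pics/w6y.png

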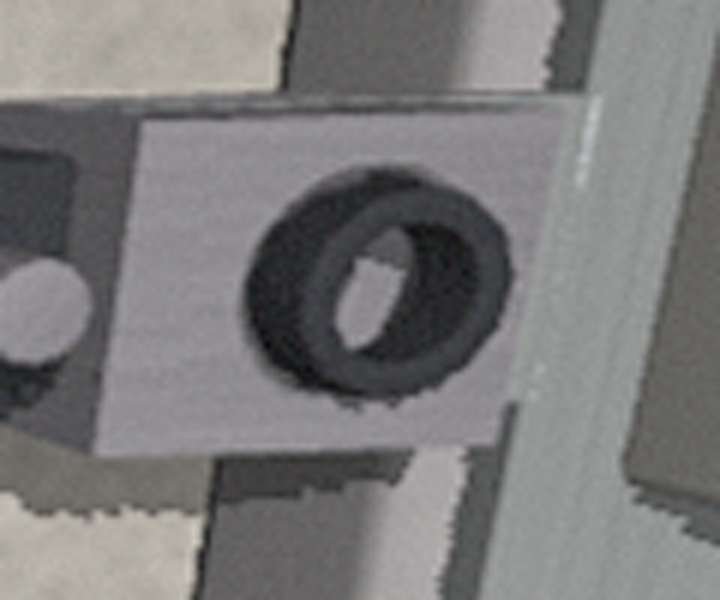

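step_arm(moves=[0.18,0.93,-0.1,0,0.05,0,1,0.18,0.93,-0.1,0,0.04,0,1,0.18,0.93,0,0,0,0,1,0.18,0.93,0,0,0,0,1,0.18,0.93,0,0,0,0,1,0.18,0.93,0,0,0,0,1,0.18,0.93,0,0,0,0,1,0.18,0.93,0,0,0,0,1])

```text
time: 11.47
tool_pos: [525.7, 204.4, 180.3]
tcp_rot: [3.136, 0.03, 0.213]
contact_force: [0.1, -0.0, -2.7]
grip_width: 37.5
```

step_arm(moves=[0,0.2,-0.6,0,0.2,0,1,0.2,0.7,-0.1,0,0.15,0,1,0.3,0.7,0,0,0.1,0,1,0.3,0.6,0,0,0,0,1,0.1,0.2,0,0,0,0,1,0,0,0,0,0,0,1])

```text
time: 11.97
tool_pos: [553.2, 155.5, 188.1]
tcp_rot: [3.135, 0.01, 0.209]
contact_force: [0.5, 0.3, -2.5]
grip_width: 37.4
```

```bash
python3 look.py w7
```

```text
{'time': np.float64(11.967), 'tool_pos': array([553.179, 155.5  , 188.123]), 'tcp_rot': array([3.135, 0.01 , 0.209]), 'contact_force': array([ 0.451,  0.282, -2.53 ]), 'joint_positions': array([ 0.144,  0.47 ,  1.434, -0.007,  1.247,  1.508]), 'grip_width': np.float64(37.4)}
```

View pics/w7.png

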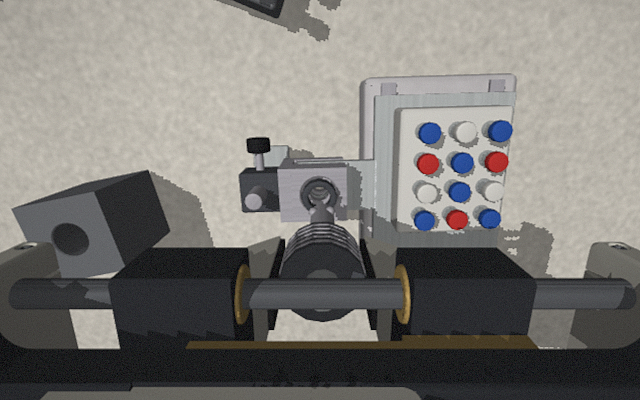

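```bash
cat > pinbore.py <<'E'
import sys,pickle
from plant import *
from h import *
n=sys.argv[1]
o=pickle.load(open(f"pics/{n}.pkl","rb")); c=cam(get_calibration("wrist"),o)
a=cv2.imread(f"pics/{n}.png")[150:250,260:380]; cv2.imwrite(f"pics/{n}z.png",cv2.resize(a,None,fx=6,fy=6,interpolation=cv2.INTER_CUBIC))
Rt=rot(o['tcp_rot'])
for z in (91,93,95):
  B=np.array([557.5,157.5,z]); print(z,"bore proj",proj(c,B).round(1),"tool-frame",(Rt.T@(B-o['tool_pos'])).round(1))
E
python3 pinbore.py w7
```

```text
91 bore proj [319.5 196.2] tool-frame [ 5.6 -1.7 97.1]
93 bore proj [319.5 196.9] tool-frame [ 5.6 -1.6 95.1]
95 bore proj [319.5 197.6] tool-frame [ 5.5 -1.6 93.1]
```

View pics/w7z.png

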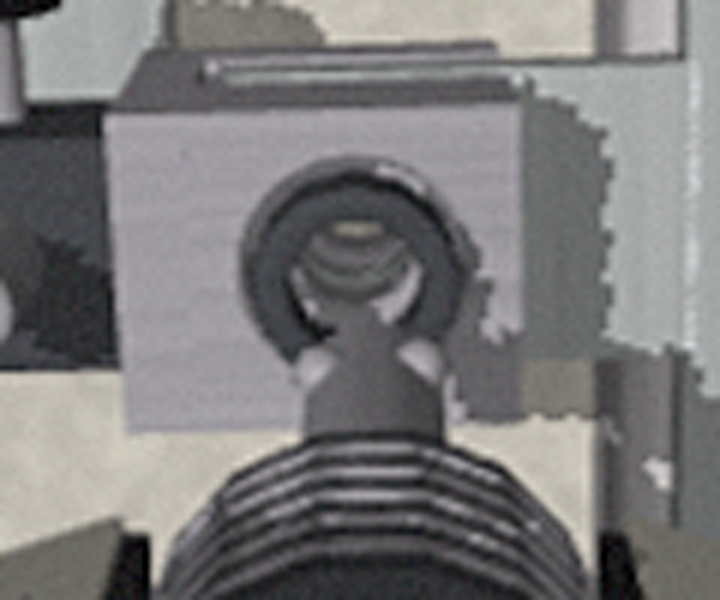

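step_arm(moves=[0.02,-0.05,0.3,0.1,0.14,0,1,0,0,0.3,0,0,0,1,0,0,0,0,0,0,1])

```text
time: 12.27
tool_pos: [552.4, 158.5, 175.1]
tcp_rot: [-3.14, 0.001, 0.21]
contact_force: [0.3, -0.8, -2.9]
grip_width: 37.2
```

```bash
python3 look.py w8; python3 pinbore.py w8
```

```text
{'time': np.float64(12.267), 'tool_pos': array([552.39 , 158.456, 175.058]), 'tcp_rot': array([-3.14e+00,  1.00e-03,  2.10e-01]), 'contact_force': array([ 0.303, -0.76 , -2.937]), 'joint_positions': array([0.145, 0.477, 1.461, 0.002, 1.205, 1.505]), 'grip_width': np.float64(37.224)}
91 bore proj [324.5 201.7] tool-frame [ 4.9  2.2 84. ]
93 bore proj [324.6 202.4] tool-frame [ 4.9  2.2 82. ]
95 bore proj [324.6 203.2] tool-frame [ 4.9  2.2 80. ]
```

View pics/w8z.png

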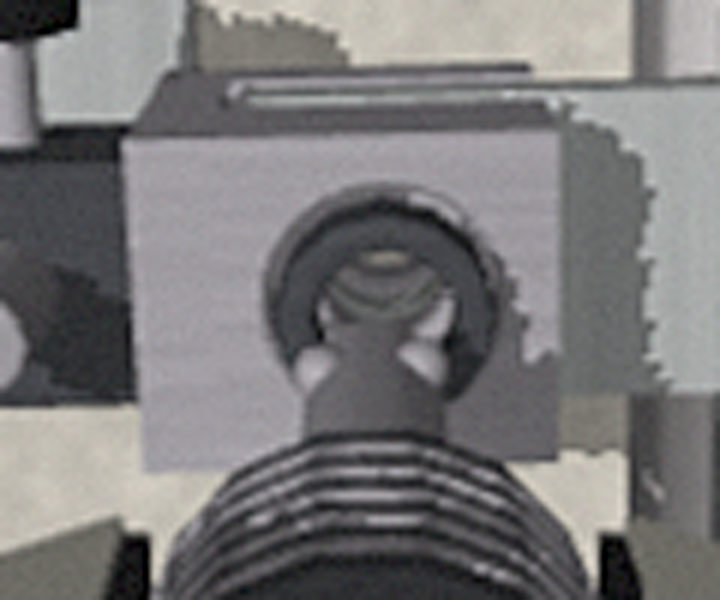

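step_arm(moves=[0.14,0.07,0,0,0,0,1,0,0,0,0,0,0,1])

```text
time: 12.48
tool_pos: [555.5, 158.6, 175.7]
tcp_rot: [-3.14, 0.001, 0.212]
contact_force: [0.3, -0.3, -2.1]
grip_width: 37.6
```

```bash
python3 look.py w9; python3 pinbore.py w9
```

```text
{'time': np.float64(12.483), 'tool_pos': array([555.531, 158.569, 175.736]), 'tcp_rot': array([-3.14e+00,  1.00e-03,  2.12e-01]), 'contact_force': array([ 0.323, -0.338, -2.079]), 'joint_positions': array([0.144, 0.481, 1.451, 0.002, 1.21 , 1.503]), 'grip_width': np.float64(37.562)}
91 bore proj [323.8 205.4] tool-frame [ 1.8  1.6 84.7]
93 bore proj [323.8 206.1] tool-frame [ 1.8  1.6 82.7]
95 bore proj [323.8 206.9] tool-frame [ 1.8  1.6 80.7]
```

View pics/w9z.png

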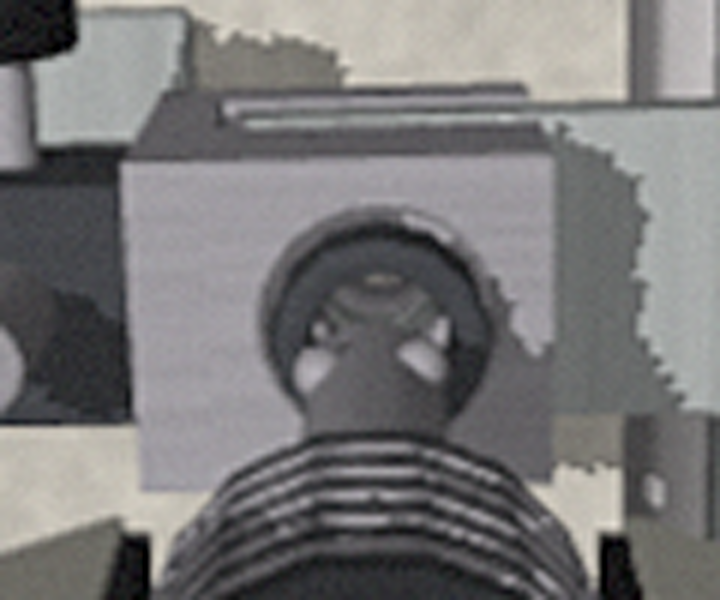

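step_arm(moves=[0,0.06,0.2,0,0,0,1,0,0.02,0.2,0,0,0,1,0,0,0.2,0,0,0,1])

```text
time: 12.78
tool_pos: [556.5, 157.4, 164.3]
tcp_rot: [-3.14, -0.002, 0.212]
contact_force: [-0.4, 0.6, -2.5]
grip_width: 37.3
```

```bash
python3 look.py w10; python3 pinbore.py w10
```

```text
{'time': np.float64(12.783), 'tool_pos': array([556.478, 157.41 , 164.317]), 'tcp_rot': array([-3.14e+00, -2.00e-03,  2.12e-01]), 'contact_force': array([-0.391,  0.553, -2.514]), 'joint_positions': array([0.142, 0.492, 1.468, 0.002, 1.181, 1.5  ]), 'grip_width': np.float64(37.256)}
91 bore proj [322.  211.1] tool-frame [ 0.9  0.3 73.3]
93 bore proj [322. 212.] tool-frame [ 0.9  0.3 71.3]
95 bore proj [322.  212.9] tool-frame [ 0.9  0.3 69.3]
```

View pics/w10z.png

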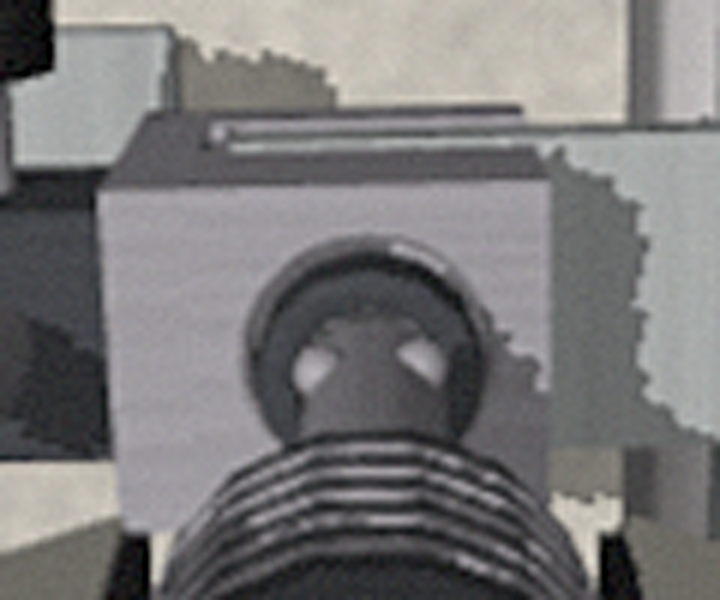

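step_arm(moves=[0,0,0.15,0,0,0,1,0,0,0.1,0,0,0,1])

```text
time: 13.0
tool_pos: [555.8, 157.3, 157.6]
tcp_rot: [-3.139, 0.0, 0.212]
contact_force: [0.0, 0.2, -1.9]
grip_width: 37.5
```

step_arm(moves=[0,0,0.1,0,0,0,1])

```text
time: 13.08
tool_pos: [555.9, 157.3, 155.3]
tcp_rot: [-3.139, 0.0, 0.212]
contact_force: [0.6, 1.0, -1.4]
grip_width: 37.4
```

step_arm(moves=[0,0,0.1,0,0,0,1])

```text
time: 13.17
tool_pos: [556.0, 157.4, 153.3]
tcp_rot: [-3.139, -0.0, 0.212]
contact_force: [-0.9, -0.5, 7.4]
grip_width: 37.4
```

```bash
python3 look.py w11; python3 pinbore.py w11
```

```text
{'time': np.float64(13.167), 'tool_pos': array([555.996, 157.365, 153.347]), 'tcp_rot': array([-3.139, -0.   ,  0.212]), 'contact_force': array([-0.918, -0.469,  7.384]), 'joint_positions': array([0.142, 0.502, 1.482, 0.002, 1.157, 1.5  ]), 'grip_width': np.float64(37.417)}
91 bore proj [322.1 215.2] tool-frame [ 1.5  0.3 62.3]
93 bore proj [322.1 216.1] tool-frame [ 1.5  0.3 60.3]
95 bore proj [322.1 217.1] tool-frame [ 1.5  0.3 58.3]
```

View pics/w11z.png

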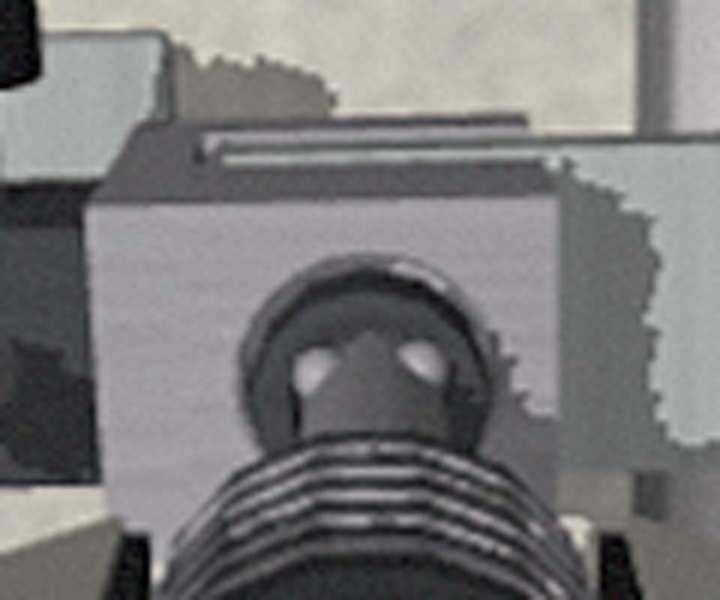

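step_arm(moves=[0,0,-0.04,0,0,0,1,0,0,0,0,0,0,0,0,0,0,0,0,0,-0.1,0,0,0,0,0,0,-0.3])

```text
time: 13.55
tool_pos: [556.5, 157.4, 155.0]
tcp_rot: [-3.14, -0.002, 0.212]
contact_force: [-0.2, 0.4, 0.9]
grip_width: 52.9
```

step_arm(moves=[0,0,0,0,0,0,-1,0,0,0,0,0,0,-1,0,0,-0.5,0,0,0,-1,0,0,-1,0,0,0,-1,0,0,-1,0,0,0,-1,0,0,-0.8,0,0,0,-1,0,0,0,0,0,0,-1])

```text
time: 14.13
tool_pos: [556.2, 157.1, 225.7]
tcp_rot: [-3.14, -0.001, 0.212]
contact_force: [0.7, -0.7, 0.2]
grip_width: 91.4
```

```bash
python3 look.py w12; python3 - <<'E'
from plant import *
import cv2
for n in("scene","top"):
    cv2.imwrite(f"pics/{n}12.png",capture(n)[:,:,::-1])
a=cv2.imread("pics/scene12.png")[140:300,280:480]; cv2.imwrite("pics/scene12z.png",cv2.resize(a,None,fx=4,fy=3.7,interpolation=cv2.INTER_CUBIC))
E
```

```text
{'time': np.float64(14.133), 'tool_pos': array([556.176, 157.111, 225.695]), 'tcp_rot': array([-3.14e+00, -1.00e-03,  2.12e-01]), 'contact_force': array([ 0.697, -0.677,  0.202]), 'joint_positions': array([0.142, 0.44 , 1.376, 0.002, 1.325, 1.5  ]), 'grip_width': np.float64(91.413)}
```

View pics/w12.png

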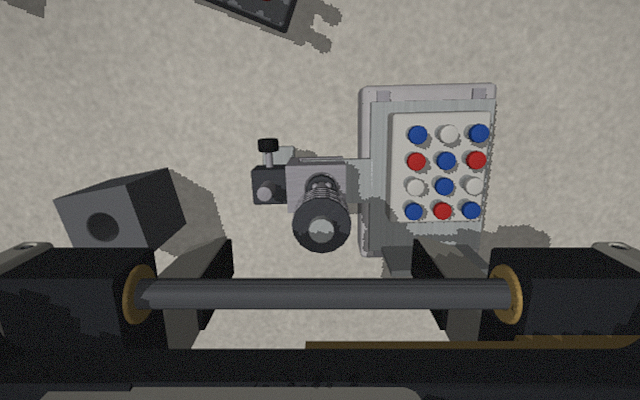

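View pics/scene12z.png

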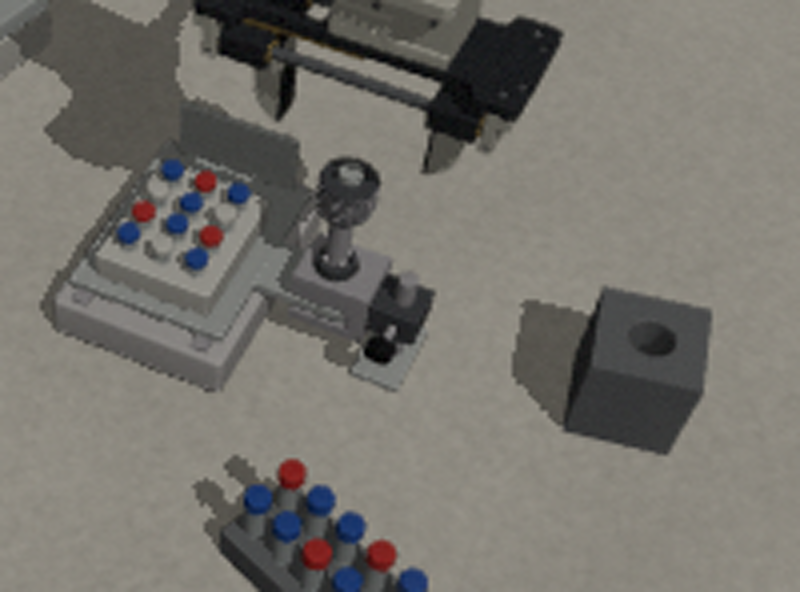

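```bash
python3 - <<'E'
from plant import *
from h import *
import pickle
a=cv2.imread("pics/w12.png")[150:260,260:390]; cv2.imwrite("pics/w12z.png",cv2.resize(a,None,fx=6,fy=5,interpolation=cv2.INTER_CUBIC))
o=pickle.load(open("pics/w12.pkl","rb")); c=cam(get_calibration("wrist"),o)
print("btn",plane(c,(321,228),191),"tool0",rot(o['tcp_rot']).T@(plane(c,(321,228),191)-o['tool_pos']))
a=cv2.imread("pics/top12.png")[180:270,200:320]; cv2.imwrite("pics/top12z.png",cv2.resize(a,None,fx=6,fy=6,interpolation=cv2.INTER_CUBIC))
s=cam(get_calibration("scene")); print("scene",plane(s,(280+350/4,140+175/3.7),191), proj(s,(556,157.5,191)))
E
```

```text
btn [558.59203829 158.08719824 191.        ] tool0 [ 2.53516966 -0.37940465 34.69783266]
scene [559.79541466 162.82598167 191.        ] [366.64453842 185.30275501]
```

View pics/w12z.png

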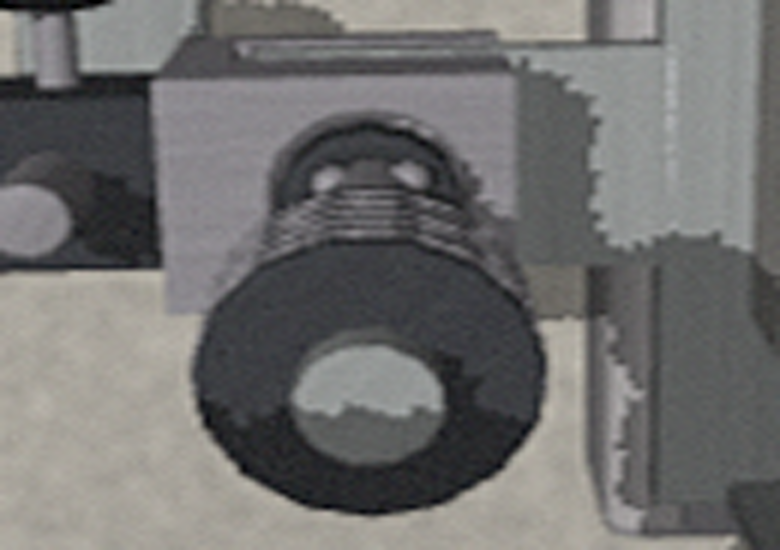

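View pics/top12z.png

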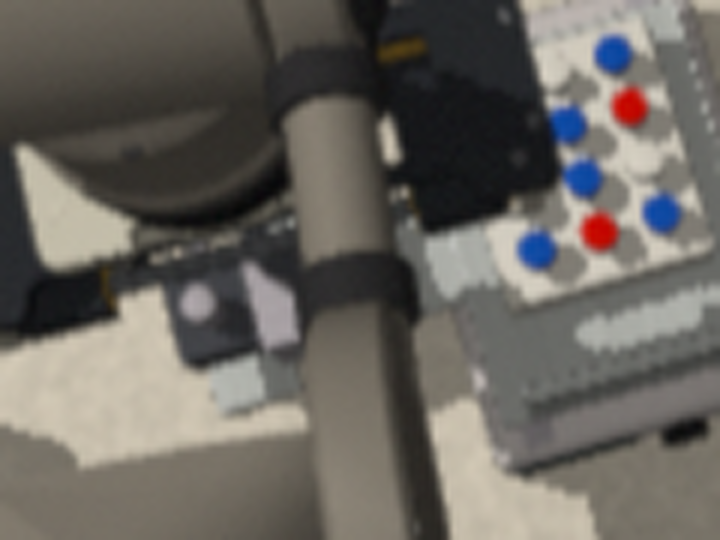

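step_arm(moves=[0,0,0,0,0,0,1,0,0,0,0,0,0,1,0,0,0,0,0,0,1,0,0,0,0,0,0,1,0,0,0,0,0,0,1,0,0,0,0,0,0,1,0,0,0,0,0,0,1,0,0,0,0,0,0,1])

```text
time: 14.95
tool_pos: [552.0, 156.4, 215.9]
tcp_rot: [-3.139, 0.016, 0.212]
contact_force: [-0.4, 0.3, -0.2]
grip_width: 42.9
```

step_arm(moves=[0,0,0,0,0,0,1,0,0,0,0,0,0,1,0,0,0,0,0,0,1,0,0,0,0,0,0,1,0,0,0,0,0,0,1,0,0,0,0,0,0,1])

```text
time: 15.45
tool_pos: [552.1, 156.5, 216.1]
tcp_rot: [-3.139, 0.015, 0.212]
contact_force: [-1.0, -0.3, -0.2]
grip_width: 3.8
```

step_arm(moves=[0.2,0,0.3,0,0.2,0,1,0,0,0.1,0,0,0,1,0,0,0,0,0,0,1])

```text
time: 15.7
tool_pos: [556.1, 157.3, 208.2]
tcp_rot: [-3.139, 0.0, 0.212]
contact_force: [-0.2, 0.5, -0.6]
grip_width: 0.7
```

```bash
python3 look.py w13
```

```text
{'time': np.float64(15.7), 'tool_pos': array([556.097, 157.311, 208.152]), 'tcp_rot': array([-3.139,  0.   ,  0.212]), 'contact_force': array([-0.168,  0.458, -0.592]), 'joint_positions': array([0.141, 0.454, 1.403, 0.003, 1.286, 1.5  ]), 'grip_width': np.float64(0.692)}
```

View pics/w13.png

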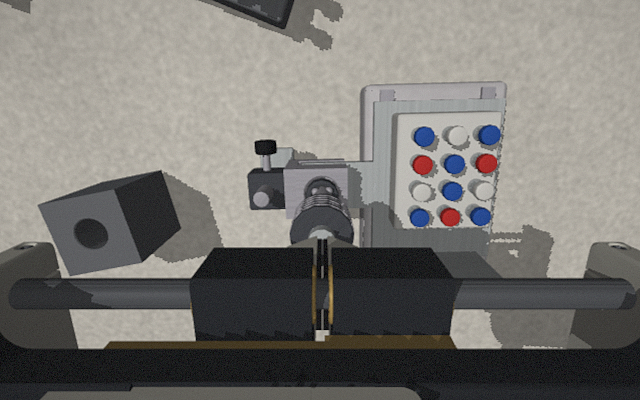

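step_arm(moves=[0,0,0.3,0,0,0,1,0,0,0.2,0,0,0,1,0,0,0.1,0,0,0,1])

```text
time: 16.0
tool_pos: [556.3, 157.4, 196.2]
tcp_rot: [-3.139, -0.001, 0.212]
contact_force: [0.3, 0.7, 0.6]
grip_width: 0.4
```

step_arm(moves=[0,0,0.1,0,0,0,1,0,0,0.1,0,0,0,1])

```text
time: 16.17
tool_pos: [556.1, 157.4, 191.4]
tcp_rot: [-3.139, 0.0, 0.212]
contact_force: [0.2, 0.2, -0.2]
grip_width: 0.5
```

step_arm(moves=[0,0,0.1,0,0,0,1])

```text
time: 16.25
tool_pos: [556.5, 157.4, 189.7]
tcp_rot: [-3.139, -0.001, 0.212]
contact_force: [0.6, 0.3, 7.4]
grip_width: 0.7
```

step_arm(moves=[0,0,0.1,0,0,0,1])

```text
time: 16.33
tool_pos: [557.1, 157.6, 188.5]
tcp_rot: [-3.139, -0.003, 0.212]
contact_force: [0.3, 0.0, 6.6]
grip_width: 0.5
```

step_arm(moves=[0,0,0.1,0,0,0,1])

```text
time: 16.42
tool_pos: [557.9, 157.8, 187.6]
tcp_rot: [-3.139, -0.006, 0.212]
contact_force: [-1.1, 0.1, 7.2]
grip_width: 0.5
```

step_arm(moves=[-0.08,0,0.1,0,-0.08,0,1])

```text
time: 16.5
tool_pos: [557.3, 157.7, 186.9]
tcp_rot: [-3.139, -0.003, 0.212]
contact_force: [0.1, -0.1, 7.3]
grip_width: 0.6
```

step_arm(moves=[-0.06,0,0.1,0,-0.05,0,1])

```text
time: 16.58
tool_pos: [556.5, 157.6, 185.5]
tcp_rot: [-3.139, -0.001, 0.212]
contact_force: [1.3, -0.2, -0.0]
grip_width: 0.4
```

step_arm(moves=[0,0,0.15,0,0,0,1,0,0,0.15,0,0,0,1])

```text
time: 16.75
tool_pos: [556.6, 157.6, 179.4]
tcp_rot: [-3.139, -0.002, 0.212]
contact_force: [-0.6, -0.3, 1.3]
grip_width: 0.0
```

```bash
python3 look.py w14;python3 - <<'E'
from plant import *
import cv2
cv2.imwrite(f"pics/scene14.png",capture("scene")[:,:,::-1])
a=cv2.imread("pics/scene14.png")[140:300,280:480]; cv2.imwrite("pics/scene14z.png",cv2.resize(a,None,fx=4,fy=3.7,interpolation=cv2.INTER_CUBIC))
E
```

```text
{'time': np.float64(16.75), 'tool_pos': array([556.602, 157.611, 179.447]), 'tcp_rot': array([-3.139e+00, -2.000e-03,  2.120e-01]), 'contact_force': array([-0.585, -0.252,  1.275]), 'joint_positions': array([0.142, 0.477, 1.447, 0.003, 1.215, 1.5  ]), 'grip_width': np.float64(0.05)}
```

View pics/w14.png

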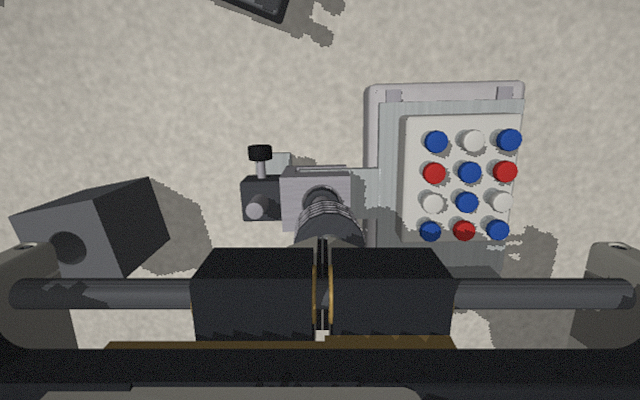

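View pics/scene14z.png

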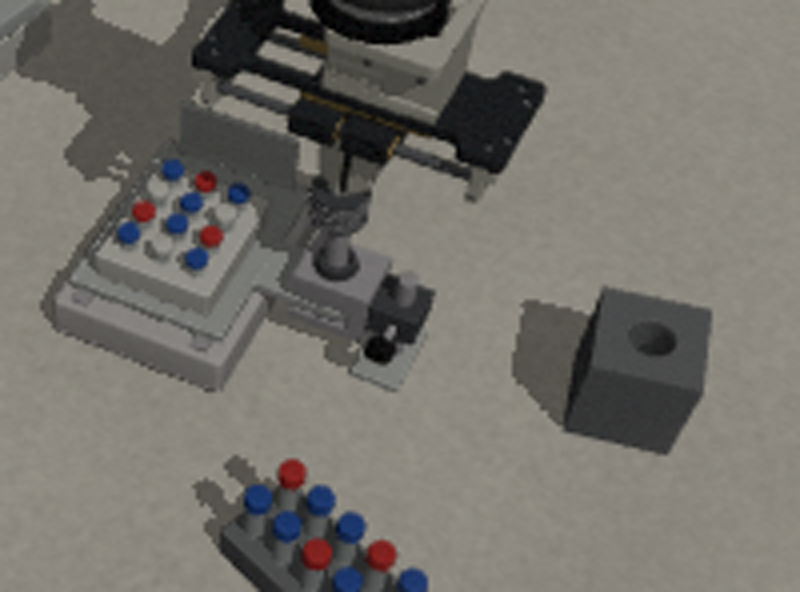

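step_arm(moves=[0,0,0.15,0,0,0,1,0,0,0.15,0,0,0,1,0,0,0.15,0,0,0,1])

```text
time: 17.1
tool_pos: [556.6, 157.7, 169.6]
tcp_rot: [-3.139, -0.002, 0.212]
contact_force: [-0.8, 1.4, 6.8]
grip_width: 0.3
```

step_arm(moves=[0,0,0.15,0,0,0,1,0,0,0.15,0,0,0,1,0,0,0.15,0,0,0,1])

```text
time: 17.35
tool_pos: [557.1, 157.9, 160.5]
tcp_rot: [-3.139, -0.003, 0.212]
contact_force: [0.1, -0.7, 1.5]
grip_width: 0.2
```

step_arm(moves=[-0.03,0,0.15,0,-0.03,0,1,0,0,0.12,0,0,0,1])

```text
time: 17.52
tool_pos: [556.2, 157.8, 154.1]
tcp_rot: [-3.139, -0.0, 0.212]
contact_force: [-1.7, 1.1, 1.9]
grip_width: 0.5
```

step_arm(moves=[0,0,0.12,0,0,0,1,0,0,0.12,0,0,0,1])

```text
time: 17.68
tool_pos: [556.2, 157.7, 148.6]
tcp_rot: [-3.139, -0.0, 0.212]
contact_force: [-0.8, 0.2, 1.7]
grip_width: 0.5
```

step_arm(moves=[0,0,0.12,0,0,0,1,0,0,0.12,0,0,0,1])

```text
time: 17.85
tool_pos: [556.1, 157.6, 143.1]
tcp_rot: [-3.139, 0.0, 0.212]
contact_force: [0.0, -0.4, 1.1]
grip_width: 0.5
```

step_arm(moves=[0,0,0.12,0,0,0,1,0,0,0.12,0,0,0,1])

```text
time: 18.02
tool_pos: [556.7, 157.5, 138.3]
tcp_rot: [-3.139, -0.001, 0.212]
contact_force: [-0.2, 0.0, 7.5]
grip_width: 0.5
```

step_arm(moves=[0,0,0.12,0,0,0,1,0,0,0.12,0,0,0,1])

```text
time: 18.18
tool_pos: [557.1, 157.4, 133.7]
tcp_rot: [-3.139, -0.003, 0.212]
contact_force: [-1.2, 0.5, 1.3]
grip_width: 0.7
```

step_arm(moves=[0,0,0.1,0,0,0,1])

```text
time: 18.27
tool_pos: [556.9, 157.5, 131.4]
tcp_rot: [-3.139, -0.002, 0.212]
contact_force: [-0.7, 0.7, 0.9]
grip_width: 0.4
```

step_arm(moves=[-0.03,0,0.1,0,-0.03,0,1])

```text
time: 18.35
tool_pos: [556.3, 157.4, 129.0]
tcp_rot: [-3.139, 0.0, 0.212]
contact_force: [-0.1, 0.5, 1.2]
grip_width: 0.5
```

step_arm(moves=[0,0,0.1,0,0,0,1])

```text
time: 18.43
tool_pos: [556.1, 157.5, 127.0]
tcp_rot: [-3.139, 0.0, 0.212]
contact_force: [-2.9, -0.4, 8.0]
grip_width: 0.2
```

step_arm(moves=[0,0,0.1,0,0,0,1])

```text
time: 18.52
tool_pos: [556.1, 157.6, 125.3]
tcp_rot: [-3.139, 0.0, 0.212]
contact_force: [-1.3, -0.7, 7.8]
grip_width: 0.6
```

step_arm(moves=[0,0,0.1,0,0,0,1])

```text
time: 18.6
tool_pos: [556.1, 157.6, 123.8]
tcp_rot: [-3.139, -0.0, 0.212]
contact_force: [-2.9, -1.0, 7.6]
grip_width: 0.3
```

step_arm(moves=[0,0,0.1,0,0,0,1])

```text
time: 18.68
tool_pos: [556.2, 157.6, 122.4]
tcp_rot: [-3.139, -0.001, 0.212]
contact_force: [-2.5, -1.0, 8.9]
grip_width: 0.4
```

step_arm(moves=[0,0,0.1,0,0,0,1])

```text
time: 18.77
tool_pos: [556.2, 157.6, 121.0]
tcp_rot: [-3.139, -0.001, 0.212]
contact_force: [-1.9, -0.3, 7.8]
grip_width: 0.6
```

step_arm(moves=[0,0,0.1,0,0,0,1])

```text
time: 18.85
tool_pos: [556.2, 157.6, 119.7]
tcp_rot: [-3.139, -0.002, 0.212]
contact_force: [-2.1, 0.1, 8.4]
grip_width: 0.3
```

step_arm(moves=[0,0,0.1,0,0,0,1])

```text
time: 18.93
tool_pos: [556.2, 157.6, 119.1]
tcp_rot: [-3.14, -0.002, 0.212]
contact_force: [-7.3, -2.2, 22.1]
grip_width: 0.3
```

step_arm(moves=[0,0,0.1,0,0,0,1])

```text
time: 19.02
tool_pos: [556.2, 157.7, 119.1]
tcp_rot: [-3.14, -0.003, 0.212]
contact_force: [-7.2, -2.3, 20.8]
grip_width: 0.3
```

step_arm(moves=[0,0,-0.05,0,0,0,1,0,0,0.08,0,0,0,1])

```text
time: 19.18
tool_pos: [556.1, 157.6, 120.5]
tcp_rot: [-3.14, -0.005, 0.212]
contact_force: [-1.9, -0.5, 4.8]
grip_width: 0.4
```

step_arm(moves=[0,0,0.1,0,0,0,1,0,0,0.1,0,0,0,1])

```text
time: 19.35
tool_pos: [556.2, 157.6, 119.0]
tcp_rot: [-3.141, -0.007, 0.213]
contact_force: [-7.8, -1.6, 24.1]
grip_width: 0.6
```

Same hard stop on the second press (TCP z 119.0), so I let up straight and look.

step_arm(moves=[0,0,-0.1,0,0,0,1,0,0,-0.2,0,0,0,1,0,0,-0.5,0,0,0,1,0,0,-1,0,0,0,1,0,0,-1,0,0,0,1,0,0,-1,0,0,0,1,0,0,-0.5,0,0,0,1,0,0,0,0,0,0,1])

```text
time: 20.02
tool_pos: [554.5, 157.4, 209.8]
tcp_rot: [-3.14, -0.003, 0.213]
contact_force: [0.1, 0.3, 0.1]
grip_width: 0.7
```

```bash
python3 look.py w15;python3 - <<'E'
from plant import *
from h import *
import pickle
cv2.imwrite(f"pics/scene15.png",capture("scene")[:,:,::-1])
a=cv2.imread("pics/scene15.png")[140:300,280:480]; cv2.imwrite("pics/scene15z.png",cv2.resize(a,None,fx=4,fy=3.7,interpolation=cv2.INTER_CUBIC))
a=cv2.imread("pics/w15.png")[130:250,240:390]; cv2.imwrite("pics/w15z.png",cv2.resize(a,None,fx=5,fy=5,interpolation=cv2.INTER_CUBIC))
E
```

```text
{'time': np.float64(20.017), 'tool_pos': array([554.496, 157.419, 209.849]), 'tcp_rot': array([-3.14e+00, -3.00e-03,  2.13e-01]), 'contact_force': array([0.06 , 0.267, 0.129]), 'joint_positions': array([0.143, 0.448, 1.408, 0.002, 1.283, 1.5  ]), 'grip_width': np.float64(0.664)}
```

View pics/w15z.png

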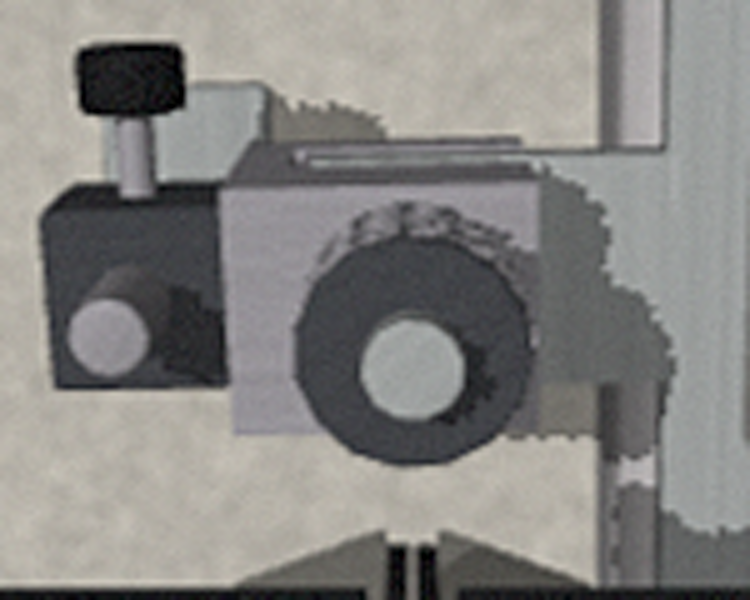

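View pics/scene15z.png

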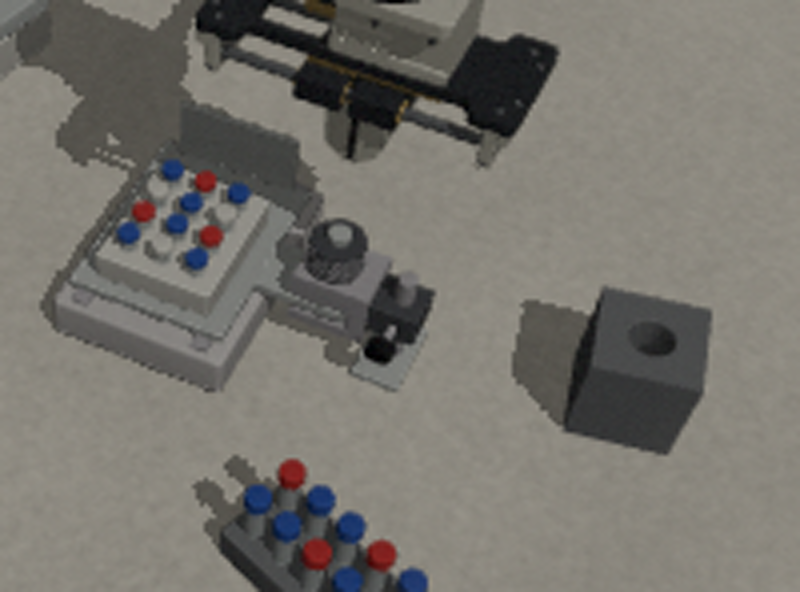

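```bash
python3 - <<'E'
from plant import *
print(close_job()); o=get_obs(); print(o['time'],o['contact_force'])
E
```

```text
the job is handed in; nothing more can be done
None
the job is handed in; nothing more can be done
```

The tray is home, the pin is seated in the clevis with its button out, and I handed the job in at about 20 s of the 67 s limit. No verdict was reported.

- **Tray:** I pushed it in with closed fingers until it met its stop. Force rose from about 3 N to about 13 N (10.5 N along the push), and I held it there before backing off.
- **Pin placed:** I gripped the pin by its head and lifted it out of the holder. I set it in the clevis using the wrist camera, and it stood by itself with the balls on the bushing, whose top felt to be at about 94 mm.
- **Pin pressed home:** I pressed the button with closed fingers. The bushing slid in at 8–9 N, and the head then stopped hard with the fingertips at 119 mm, which puts the clevis top at about 86 mm. I let up and pressed again, and it stopped at the same height. The highest force I read on the button was 25 N.
- **Last pictures:** These were taken with the fingers about 85 mm clear and no contact force.
  - The head sits on the clevis and the pin looks upright.
  - The button stands about its full 8 mm proud, so it has sprung out.
  - The tray and the tube rack look unmoved. The tip box and beaker were last in view earlier in the run, where they had not moved, and I went nowhere near them afterwards.

**Not settled:**
- **Camera disagreement:** The wrist camera placed the bore and pin 2–4 mm further out in x than the top camera. I aligned by comparing the nose and hole within the wrist picture, and the pin went in without binding.
- **Locked state:** I judged this from the pictures and the button's spring force, and did not test it by touching the pin again.

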